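# Load the tape dispenser in wrapping order

### The job

The four rolls of tape on the plywood supply rack stand from left to right in the order in which they are wound on the pipe covers. Load them into the empty bench dispenser in the same order from left to right as seen from the robot, one roll to each bay, each standing upright on both rollers between the dividers, and let go of them all.

Things in the scene. Friction and masses are not known exactly. Their poses are not given: they have to be found in the camera images.
- roll_foil: wide silver-white roll of foil tape: rigid ring 100 mm across, 38 wide, bore about 74, about 160 g. Starts upright on its rim in its cradle, axis level along the row; pinch it across its width at the top. Origin: centre of one flat face; body z runs from there along the axis into the roll (at the start to the right). Axis 85 over the table in its cradle, 85 when seated on the dispenser.
- roll_masking: tan roll of masking tape: rigid ring 92 mm across, 24 wide, bore about 72, about 70 g. Starts upright on its rim in its cradle, axis level along the row; pinch it across its width at the top. Origin: centre of one flat face; body z runs from there along the axis into the roll (at the start to the right). Axis 81 over the table in its cradle, 80 when seated on the dispenser.
- roll_pink: narrow pink roll of tape, the smallest: rigid ring 76 mm across, 15 wide, bore about 62, about 40 g. Starts upright on its rim in its cradle, axis level along the row; pinch it across its width at the top. Origin: centre of one flat face; body z runs from there along the axis into the roll (at the start to the right). Axis 71 over the table in its cradle, 70 when seated on the dispenser.
- roll_blue: blue roll of film tape: rigid ring 84 mm across, 30 wide, bore about 60, about 90 g. Starts upright on its rim in its cradle, axis level along the row; pinch it across its width at the top. Origin: centre of one flat face; body z runs from there along the axis into the roll (at the start to the right). Axis 76 over the table in its cradle, 75 when seated on the dispenser.
- cradle_foil: the cradle that holds roll_foil at the start; fixed. One of four alike sheet-metal cradles in a row, 84 mm apart, on the plywood supply board: two bars along y, side plates 60 mm apart inside, tops 49 over the table. Origin: under its centre, 15 over the table; y along the row to the left, z up. Its place in the row is the roll's place in the order.
- cradle_masking: the cradle that holds roll_masking at the start; fixed. One of four alike sheet-metal cradles in a row, 84 mm apart, on the plywood supply board: two bars along y, side plates 60 mm apart inside, tops 49 over the table. Origin: under its centre, 15 over the table; y along the row to the left, z up. Its place in the row is the roll's place in the order.
- cradle_pink: the cradle that holds roll_pink at the start; fixed. One of four alike sheet-metal cradles in a row, 84 mm apart, on the plywood supply board: two bars along y, side plates 60 mm apart inside, tops 49 over the table. Origin: under its centre, 15 over the table; y along the row to the left, z up. Its place in the row is the roll's place in the order.
- cradle_blue: the cradle that holds roll_blue at the start; fixed. One of four alike sheet-metal cradles in a row, 84 mm apart, on the plywood supply board: two bars along y, side plates 60 mm apart inside, tops 49 over the table. Origin: under its centre, 15 over the table; y along the row to the left, z up. Its place in the row is the roll's place in the order.
- dispenser: the empty bench tape dispenser, fixed: base 360 (y) x 112 mm, two free-turning 16 mm rollers along y at x = +-28, axes 34 over the table; serrated bar along -x, 42 high. End cheeks and three black fins (62 high) part four bays, 80 wide, middles at y = +126, +42, -42, -126. Origin: base centre on the table; y to the robot's left. A roll set upright over x = 0 settles on both rollers.
Mind the look-alikes: they are no part of the job. What is shaped like the roll_foil but orange or red is not meant.

How it is judged:
At the end, for the whole second after the job is handed in: Each roll stands in a bay of its own in the dispenser, in the same left-to-right order as their (fixed) cradles on the supply rack: its axis within 8 mm of the middle between the rollers and within 5 mm of its seated height, level within 10 degrees; all released and at rest (x of roll_foil in the frame of dispenser between -0.008 and 0.008 m and z of roll_foil in the frame of dispenser between 0.0798 and 0.0898 m and y of roll_foil in the frame of dispenser between -0.168 and 0.168 m and angle between roll_foil's own z axis and vertical between 1.4008 and 1.7408 rad and linear speed of each of roll_foil, roll_masking, roll_pink, roll_blue below 0.02 m/s and contact force between each of roll_foil, roll_masking, roll_pink, roll_blue and the fingers below 0.05 N and x of roll_masking in the frame of dispenser between -0.008 and 0.008 m and z of roll_masking in the frame of dispenser between 0.0752 and 0.0852 m and y of roll_masking in the frame of dispenser between -0.168 and 0.168 m and angle between roll_masking's own z axis and vertical between 1.4008 and 1.7408 rad and x of roll_pink in the frame of dispenser between -0.008 and 0.008 m and z of roll_pink in the frame of dispenser between 0.0655 and 0.0755 m and y of roll_pink in the frame of dispenser between -0.168 and 0.168 m and angle between roll_pink's own z axis and vertical between 1.4008 and 1.7408 rad and x of roll_blue in the frame of dispenser between -0.008 and 0.008 m and z of roll_blue in the frame of dispenser between 0.0704 and 0.0804 m and y of roll_blue in the frame of dispenser between -0.168 and 0.168 m and angle between roll_blue's own z axis and vertical between 1.4008 and 1.7408 rad and ((y of cradle_foil in the frame of cradle_masking above 0 m and ((y of roll_foil in the frame of dispenser above 0.084 m and y of roll_masking in the frame of dispenser below 0.084 m) or (y of roll_foil in the frame of dispenser above 0 m and y of roll_masking in the frame of dispenser below 0 m) or (y of roll_foil in the frame of dispenser above -0.084 m and y of roll_masking in the frame of dispenser below -0.084 m))) or (y of cradle_foil in the frame of cradle_masking below 0 m and ((y of roll_foil in the frame of dispenser below 0.084 m and y of roll_masking in the frame of dispenser above 0.084 m) or (y of roll_foil in the frame of dispenser below 0 m and y of roll_masking in the frame of dispenser above 0 m) or (y of roll_foil in the frame of dispenser below -0.084 m and y of roll_masking in the frame of dispenser above -0.084 m)))) and ((y of cradle_foil in the frame of cradle_pink above 0 m and ((y of roll_foil in the frame of dispenser above 0.084 m and y of roll_pink in the frame of dispenser below 0.084 m) or (y of roll_foil in the frame of dispenser above 0 m and y of roll_pink in the frame of dispenser below 0 m) or (y of roll_foil in the frame of dispenser above -0.084 m and y of roll_pink in the frame of dispenser below -0.084 m))) or (y of cradle_foil in the frame of cradle_pink below 0 m and ((y of roll_foil in the frame of dispenser below 0.084 m and y of roll_pink in the frame of dispenser above 0.084 m) or (y of roll_foil in the frame of dispenser below 0 m and y of roll_pink in the frame of dispenser above 0 m) or (y of roll_foil in the frame of dispenser below -0.084 m and y of roll_pink in the frame of dispenser above -0.084 m)))) and ((y of cradle_foil in the frame of cradle_blue above 0 m and ((y of roll_foil in the frame of dispenser above 0.084 m and y of roll_blue in the frame of dispenser below 0.084 m) or (y of roll_foil in the frame of dispenser above 0 m and y of roll_blue in the frame of dispenser below 0 m) or (y of roll_foil in the frame of dispenser above -0.084 m and y of roll_blue in the frame of dispenser below -0.084 m))) or (y of cradle_foil in the frame of cradle_blue below 0 m and ((y of roll_foil in the frame of dispenser below 0.084 m and y of roll_blue in the frame of dispenser above 0.084 m) or (y of roll_foil in the frame of dispenser below 0 m and y of roll_blue in the frame of dispenser above 0 m) or (y of roll_foil in the frame of dispenser below -0.084 m and y of roll_blue in the frame of dispenser above -0.084 m)))) and ((y of cradle_masking in the frame of cradle_pink above 0 m and ((y of roll_masking in the frame of dispenser above 0.084 m and y of roll_pink in the frame of dispenser below 0.084 m) or (y of roll_masking in the frame of dispenser above 0 m and y of roll_pink in the frame of dispenser below 0 m) or (y of roll_masking in the frame of dispenser above -0.084 m and y of roll_pink in the frame of dispenser below -0.084 m))) or (y of cradle_masking in the frame of cradle_pink below 0 m and ((y of roll_masking in the frame of dispenser below 0.084 m and y of roll_pink in the frame of dispenser above 0.084 m) or (y of roll_masking in the frame of dispenser below 0 m and y of roll_pink in the frame of dispenser above 0 m) or (y of roll_masking in the frame of dispenser below -0.084 m and y of roll_pink in the frame of dispenser above -0.084 m)))) and ((y of cradle_masking in the frame of cradle_blue above 0 m and ((y of roll_masking in the frame of dispenser above 0.084 m and y of roll_blue in the frame of dispenser below 0.084 m) or (y of roll_masking in the frame of dispenser above 0 m and y of roll_blue in the frame of dispenser below 0 m) or (y of roll_masking in the frame of dispenser above -0.084 m and y of roll_blue in the frame of dispenser below -0.084 m))) or (y of cradle_masking in the frame of cradle_blue below 0 m and ((y of roll_masking in the frame of dispenser below 0.084 m and y of roll_blue in the frame of dispenser above 0.084 m) or (y of roll_masking in the frame of dispenser below 0 m and y of roll_blue in the frame of dispenser above 0 m) or (y of roll_masking in the frame of dispenser below -0.084 m and y of roll_blue in the frame of dispenser above -0.084 m)))) and ((y of cradle_pink in the frame of cradle_blue above 0 m and ((y of roll_pink in the frame of dispenser above 0.084 m and y of roll_blue in the frame of dispenser below 0.084 m) or (y of roll_pink in the frame of dispenser above 0 m and y of roll_blue in the frame of dispenser below 0 m) or (y of roll_pink in the frame of dispenser above -0.084 m and y of roll_blue in the frame of dispenser below -0.084 m))) or (y of cradle_pink in the frame of cradle_blue below 0 m and ((y of roll_pink in the frame of dispenser below 0.084 m and y of roll_blue in the frame of dispenser above 0.084 m) or (y of roll_pink in the frame of dispenser below 0 m and y of roll_blue in the frame of dispenser above 0 m) or (y of roll_pink in the frame of dispenser below -0.084 m and y of roll_blue in the frame of dispenser above -0.084 m))))); the robot touches nothing.
It also fails if it takes over 96 s, if anything falls off the work surface, if the arm or the gripper's body presses on something with over 40 N, if the wrist force passes 120 N, or if a joint passes its speed limit or range.

### The arm

A 6-joint arm with a two-finger parallel gripper is mounted at the origin on a cart in front of the work surface, level with it; the furniture and walls round the work are solid. World frame = base frame: x ahead of the robot, y to its left, z up, the work surface at z = 0. Lengths are in m, angles in rad, forces in N, time in s.
With the tool pointing down it reaches from about 0.3 to 1 m from the base axis. Payload 5.1 kg.
Tool frame: the origin (TCP) lies between the finger pads; the fingertips stand 17 mm ahead of it and the grasp point (between the pads) lies 2 mm behind it; z points along the fingers, y is the direction in which the jaws open and shut (so a half turn about z gives the same grasp; the last joint's range is limited). The gripper opens to 95 mm and grips with 3 to 60 N. Pads are 20 mm wide; open, the fingers measure 119 mm over their backs; the gripper's body (75 mm by 180 mm) begins 59 mm behind the grasp point.
Start: joints at [1.18, 0.124, 1.65, -0, 1.367, -0.083], TCP at [0.197, 0.619, 0.232] pointing down, gripper open.
Joint ranges: [-2.61, 2.61], [-1.02, 2.33], [0.03, 2.71], [-1.35, 4.49], [0.32, 2.68], [-2.91, 2.91]. Speed limits (rad/s): [2.57, 2.57, 3.14, 3.14, 3.14, 3.14].

### API

Orientations are given as a unit quaternion [x, y, z, w].
In Python, from workcell import arm, camera, nets gives the robot as it stands.
- The arm moves only by the tool carry_out, never from a script. Its argument "deltas" is a list of rows, each a list of 6 numbers: the shift along the tool's x, y, z in m, then the turn, a rotation vector about the tool's x, y, z in degrees. In form: [[x, y, z, ax, ay, az], ...]. A call has 1 to 12 rows; each row is the pose to reach, as a shift and turn from the pose commanded when the call began, along the tool's axes at that moment; what a row does not reach only later rows make up. A row lasts 1/8 s, in which the tool goes at most 62.5 mm and 10.7 degrees, less where a joint would pass 70% of its speed; a pose out of reach is approached as far as the arm can. A call with a gripper value outside its range is refused whole. "jaw" is the opening, from -1 (shut) to 1 (fully open), so that 0 is half open, set as the call begins (left out, the last holds). The fingers move at their own pace and stop on an object; "newtons" is the grip in N (left out, the last holds). Time passes only in rows, so rows that repeat a pose let the fingers close. It gives the time, the measured TCP pose, the force and the opening at its end, in the units of the state.
- arm.sense(): the state, without advancing time (a new reading comes with each control period).
- camera(name): name is "scene" or "top"; returns a dict with "img" (480x640x3 uint8, red, green, blue), "range_z" (480x640 float32, m along the optical axis (not along the pixel's ray), 0 where there is no reading), "fx", "fy", "cx", "cy" (pixels), "R" (3x3) and "t" (3): a world point X has camera coordinates R X + t. Camera axes: x right, y down, z forward; pixel columns grow to the right and rows downward; lengths in m; the calibration is good to about 2 mm. A picture is of the moment at which its call begins.
- arm.sign_off(): hands the job in, once; it reports no verdict.
Trained networks look in the newest picture that a camera, given by its name, has taken for a name from the list of things; names that differ only in an ending like _2 or _b are one class to them, and where a whole thing is asked for, a point or a joint stands for the part that bears it (a point fixed in the world has none). Each returns a list of dicts, best first, with "confidence" (0 to 1); they miss things now and then, are a little off and sometimes report something else, mostly with a low value. They report only what shows in the picture. A call takes as long as a camera call. They do not tell look-alikes from the thing itself.
- nets.find_in(camera, target): "extent" ([left, top, right, bottom] in pixels, round what is visible of it).
- nets.trace(camera, target): "pixels" (480x640 bool, what is visible of it) and "extent" ([left, top, right, bottom] in pixels, round what is visible of it).
- nets.spot_point(camera, target): "location" ([column, row] in pixels: a listed point, or the origin of a listed thing).
The state is a dict: "clock": time; "joint_positions": joint angles; "dq": joint speeds; "tau": joint torques, N m; "position": TCP position; "ee_rot": TCP orientation; "wrist_force": force on the tool from outside, world axes, zero at the start; "ft_torque": the same for the moment, N m; "width": finger opening in m.
Only numpy, scipy, OpenCV 4.12 (cv2) and the standard library are available. Lean on these libraries where they do the work, as an engineer would, in place of code of your own. Each camera call takes 0.05 s, during which the arm holds its last target. There are 200 camera calls.

## Working session

There is one attempt and no reset: what is moved stays moved. The work goes in short steps, Python scripts to look and compute and a tool call to move; the robot and the scene stay as the last step left them, time stands still between calls to the robot, and variables do not carry over. Pictures are saved under pics/ and viewed, about 12 in all and at most 16, crops included, and the job is handed in when it is done.

Besides the shell and the picture viewer there is one more tool, called after "Call:" by a JSON object that holds its "method" and its "body", one argument or row to a line. carry_out: Moves the arm, as the interface text tells. Its arguments: {"type":"object","properties":{"deltas":{"type":"array","items":{"type":"array","items":{"type":"number"}}},"jaw":{"type":"number"},"newtons":{"type":"number"}},"required":["deltas"]}

```bash
mkdir -p pics; cat > h.py <<'E'
import numpy as np, cv2
from workcell import arm, camera, nets
def world(c):
    z=c["range_z"]; v,u=np.mgrid[:480,:640]
    P=np.stack([(u-c["cx"])/c["fx"]*z,(v-c["cy"])/c["fy"]*z,z],-1)
    W=(P-np.array(c["t"]))@np.array(c["R"])
    W[z<=0]=np.nan
    return W
def save(c,n,box=None,s=1):
    im=c["img"][:,:,::-1]
    if box: im=im[box[1]:box[3],box[0]:box[2]]
    cv2.imwrite("pics/"+n+".png",cv2.resize(im,None,fx=s,fy=s,interpolation=cv2.INTER_CUBIC))
E
python3 - <<'E'
from h import *
s=arm.sense(); print(s)
for n in("scene","top"):
    c=camera(n); save(c,n+"0"); W=world(c); np.savez(n+"0.npz",W=W,img=c["img"]); print(n,c["fx"],-np.array(c["R"]).T@c["t"],np.array(c["R"])[2])
    for t in("roll_foil","roll_masking","roll_pink","roll_blue","dispenser"):
        for d in nets.trace(n,t)[:4]:
            m=d["pixels"]; print(t,round(d["confidence"],2),np.round(d["extent"]),np.nanmedian(W[m],0).round(3),np.nanpercentile(W[m],2,axis=0).round(3),np.nanpercentile(W[m],98,axis=0).round(3))
E
```

```text
{'clock': 0.0, 'joint_positions': array([ 1.18042681e+00,  1.24481971e-01,  1.65167796e+00, -2.46262120e-05,
        1.36748599e+00, -8.25627603e-02]), 'dq': array([ 6.18482934e-04, -1.37441555e-04, -1.96832690e-03, -1.69536141e-04,
       -3.61250983e-05,  7.97434163e-04]), 'tau': array([-3.12090478e-04, -4.17598164e+01, -3.59932494e+01,  7.74860848e-02,
        4.93098912e-02, -1.78521864e-04]), 'position': array([0.19670848, 0.61888174, 0.23039965]), 'ee_rot': array([ 1.53293983e-01,  9.88180095e-01, -1.00088527e-03, -2.28785695e-04]), 'wrist_force': array([ 0.69297459,  0.16090431, -0.86715611]), 'ft_torque': array([ 0.03493155, -0.0257197 ,  0.02668266]), 'width': 0.09528750117327926}
scene 587.7940121251472 [-0.11267993 -0.58430537  0.59715059] [ 0.63171883  0.59138825 -0.50118984]
roll_foil 0.95 [328. 184. 375. 243.] [0.634 0.02  0.089] [0.594 0.004 0.038] [0.693 0.048 0.135]
roll_foil 0.67 [354. 309. 419. 367.] [ 0.461 -0.197  0.027] [ 0.421 -0.241  0.001] [ 0.514 -0.149  0.039]
roll_foil 0.65 [235. 194. 280. 230.] [0.611 0.24  0.025] [ 0.567  0.199 -0.   ] [0.661 0.291 0.039
[... 640 characters left out ...]
 [163. 192. 220. 249.] [0.617 0.248 0.036] [ 0.567  0.2   -0.   ] [0.664 0.295 0.041]
roll_foil 0.86 [299. 162. 322. 224.] [0.631 0.025 0.128] [0.595 0.006 0.018] [0.688 0.048 0.138]
roll_masking 0.82 [349. 165. 368. 219.] [ 0.639 -0.059  0.119] [ 0.607 -0.074  0.045] [ 0.687 -0.047  0.129]
roll_pink 0.72 [260. 178. 270. 222.] [0.632 0.106 0.102] [0.599 0.098 0.017] [0.677 0.116 0.111]
roll_blue 0.58 [396. 166. 419. 212.] [ 0.652 -0.142  0.109] [ 0.619 -0.161  0.045] [ 0.692 -0.129  0.119]
dispenser 0.64 [380. 178. 421. 223.] [ 0.634 -0.126  0.019] [ 0.616 -0.176  0.014] [ 0.699 -0.108  0.051]
dispenser 0.61 [176. 268. 379. 351.] [0.447 0.082 0.017] [ 0.386 -0.088  0.009] [0.508 0.25  0.063]
```

View pics/scene0.png

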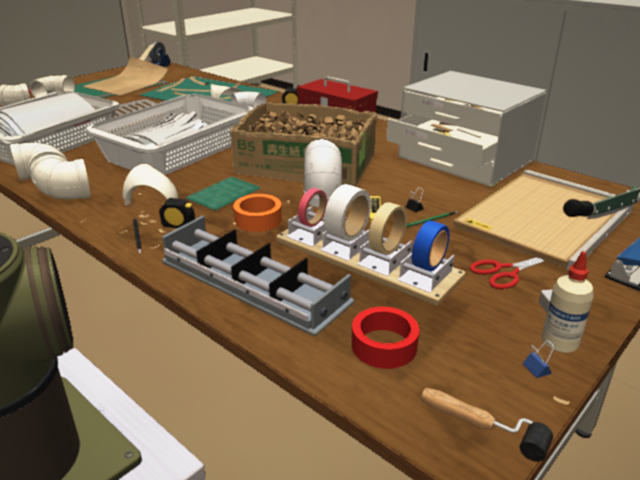

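View pics/top0.png

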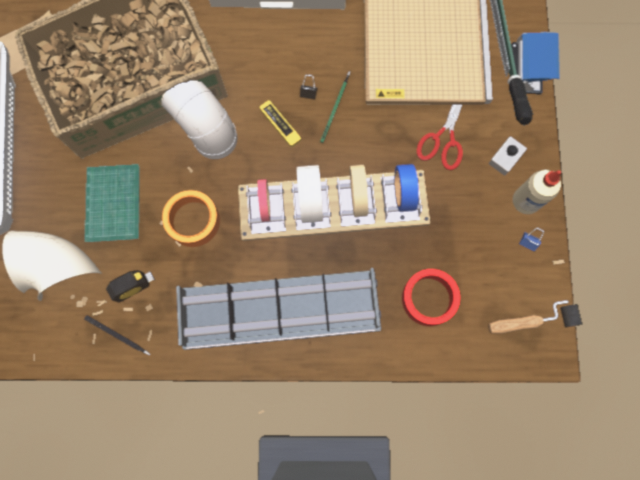

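```bash
python3 - <<'E'
from h import *
d=np.load("top0.npz");im=d["img"];c=cv2.resize(im[140:370,150:480,::-1],None,fx=2.4,fy=2.4,interpolation=cv2.INTER_CUBIC);cv2.imwrite("pics/crop0.png",c)
# merged cloud
P=np.vstack([np.load(n+"0.npz")["W"].reshape(-1,3) for n in("top","scene")])
T=d["W"].reshape(-1,3)
for nm,y in(("pink",.106),("foil",.027),("mask",-.061),("blue",-.145)):
    q=T[(abs(T[:,1]-y)<.035)&(T[:,2]>.075)&(abs(T[:,0]-.64)<.08)]
    zt=np.nanpercentile(q[:,2],99)
    u=q[q[:,2]>zt-.02]  # line fits to width edges
    A=np.c_[u[:,0]-.64,np.ones(len(u))]
    print(nm,len(u),"ztop",zt.round(4),"x",u[:,0].min().round(4),u[:,0].max().round(4),"y",np.percentile(u[:,1],[1,99]).round(4),"line y(x)",np.linalg.lstsq(A,u[:,1],rcond=None)[0].round(4))
# rolls: circle fit x,z on the rim
from scipy.optimize import least_squares
for nm,y,R in(("pink",.106,.038),("foil",.027,.05),("mask",-.061,.046),("blue",-.145,.042)):
    q=T[(abs(T[:,1]-y)<.035)&(T[:,2]>.09)&(abs(T[:,0]-.64)<.08)]
    f=least_squares(lambda p:np.hypot(q[:,0]-p[0],q[:,2]-p[1])-R,[.645,.08],loss="soft_l1",f_scale=.001)
    print(nm,"centre x,z",f.x.round(4))
# dispenser: fins & extents
q=T[(T[:,0]>.33)&(T[:,0]<.55)&(T[:,1]>-.16)&(T[:,1]<.3)&(T[:,2]>.052)&(T[:,2]<.075)]
h=np.histogram2d(q[:,0],q[:,1],bins=[np.arange(.34,.56,.01),np.arange(-.16,.31,.01)])[0].astype(int)
print(len(q),q.min(0),q.max(0))
import sys
np.set_printoptions(linewidth=250,threshold=10000)
print(h)
E
```

```text
pink 312 ztop 0.1117 x 0.6032 0.6677 y [0.0987 0.1168] line y(x) [0.0801 0.1082]
foil 924 ztop 0.1386 x 0.6033 0.6826 y [0.0061 0.0455] line y(x) [0.0671 0.0257]
mask 556 ztop 0.1294 x 0.6134 0.6879 y [-0.0736 -0.0467] line y(x) [ 0.0895 -0.0607]
blue 662 ztop 0.1199 x 0.6221 0.6939 y [-0.1614 -0.129 ] line y(x) [ 0.0824 -0.1463]
pink centre x,z [0.6368 0.0712]
foil centre x,z [0.6447 0.0856]
mask centre x,z [0.6521 0.0809]
blue centre x,z [0.6598 0.0753]
941 [ 0.38100474 -0.09682449  0.05203019] [0.51641166 0.25781232 0.06713402]
[[ 0  0  0  0  0  0  0  0  0  0  0  0  0  0  0  0  0  0  0  0  0  0  0  0  0  0  0  0  0  0  0  0  0  0  0  0  0  0  0  0  0  0  0  0  0  0]
 [ 0  0  0  0  0  0  0  0  0  0  0  0  0  0  0  0  0  0  0  0  0  0  0  0  0  0  0  0  0  0  0  0  0  0  0  0  0  0  0  0  0  0  0  0  0  0]
 [ 0  0  0  0  0  0  0  0  0  0  0  0  0  0  0  0  0  0  0  0  0  0  0  0  0  0  0  0  0  0  0  0  0  0  0  0  0  0  0  0  0  0  0  0  0  0]
 [ 0  0  0  0  0  0  0  0  0  0  0  0  0  0  0  0  0  0  0  0  0  0  0  0  0  0  0  0  0  0  0  0  0  0  0  0  0  0  0  0  0  0  0  0  0  0]
[... 1839 characters left out ...]
 0  0  0  0  0  0 13  0  0  0  0  0  0  0  0  0  0  0  0  0  0  0  0  0  0  0  0  0  0  0  0  0  0  0  0  0  0  0  0  0  0  0  0  0  0]
 [ 0  0  0  0  0  0  0  0  0  0  0  0  0  0  0  0  0  0  0  0  0  0  0  0  0  0  0  0  0  0  0  0  0  0  0  0  0  0  0  0  0  0  0  0  0  0]
 [ 0  0  0  0  0  0  0  0  0  0  0  0  0  0  0  0  0  0  0  0  0  0  0  0  0  0  0  0  0  0  0  0  0  0  0  0  0  0  0  0  0  0  0  0  0  0]
 [ 0  0  0  0  0  0  0  0  0  0  0  0  0  0  0  0  0  0  0  0  0  0  0  0  0  0  0  0  0  0  0  0  0  0  0  0  0  0  0  0  0  0  0  0  0  0]
 [ 0  0  0  0  0  0  0  0  0  0  0  0  0  0  0  0  0  0  0  0  0  0  0  0  0  0  0  0  0  0  0  0  0  0  0  0  0  0  0  0  0  0  0  0  0  0]]
```

Scene picture: the rack stands at (370,235) with pink (313,205), white foil (347,210), masking (387,228) and blue (430,243). Top picture: the same rolls at x = 264, 309, 359 and 406, dispenser at (278,308). Look-alikes for the foil roll are the orange ring lying at top (189,216) and the red ring at (432,297). The white pipe elbow at top (200,120) is also not it. The foil roll is the upright white one at top (309,193). Order from left to right: pink, foil, masking, blue.

View pics/crop0.png

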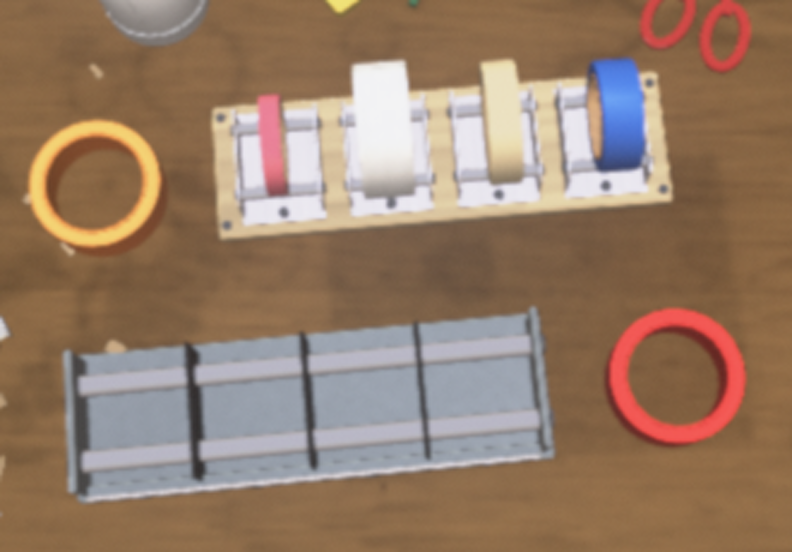

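```bash
cat >> h.py <<'E'
from scipy.spatial.transform import Rotation as Rn
def deltas(targets, yaw_deg, base=None):
    """targets: world TCP points; yaw_deg: angle of tool y in world; tool down. Prints rows from base pose."""
    s=arm.sense(); p,R=(np.array(s["position"]),Rn.from_quat(s["ee_rot"])) if base is None else base
    a=np.radians(yaw_deg); G=Rn.from_matrix(np.c_[[-np.sin(a-np.pi),np.cos(a-np.pi),0],[np.cos(a),np.sin(a),0],[0,0,-1]] if 0 else np.c_[[-np.sin(a),np.cos(a),0],[np.cos(a),np.sin(a),0],[0,0,-1]])
    rv=np.degrees((R.inv()*G).as_rotvec())
    for t in targets: print(np.round(R.inv().apply(np.array(t)-p),4), rv.round(2))
E
python3 - <<'E'
from h import *
from scipy.optimize import least_squares
T=np.load("top0.npz")["W"].reshape(-1,3)
q=T[(T[:,0]>.36)&(T[:,0]<.52)&(T[:,1]>-.12)&(T[:,1]<.27)&(T[:,2]>.054)&(T[:,2]<.075)]
# rotate by trial yaw, fit cheeks/fins as lines at local y = +-168ish,+-84,0
def loc(p,a): 
    c,s=np.cos(p[2]),np.sin(p[2]); d=a[:,:2]-p[:2]; return np.c_[c*d[:,0]+s*d[:,1],-s*d[:,0]+c*d[:,1]]
L=np.array([-.169,-.084,0,.084,.169])
f=lambda p:np.abs(loc(p,q)[:,1][:,None]-L).min(1)
r=least_squares(f,[.45,.08,.09],loss="soft_l1",f_scale=.002,x_scale=[1,1,.1]); l=loc(r.x,q)
print(r.x,np.abs(f(r.x)).mean())
for k in L: m=abs(l[:,1]-k)<.01; print(k,m.sum(),l[m,1].mean().round(4),np.percentile(l[m,0],[1,99]).round(4))
# rollers: height profile along local x
a=T[(T[:,2]<.05)&(T[:,2]>.005)]; l=loc(r.x,a); m=(abs(l[:,1])<.16)&(abs(l[:,0])<.075)
for b in np.arange(-.072,.072,.004):
    k=m&(l[:,0]>=b)&(l[:,0]<b+.004)
    if k.sum(): print(round(b+.002,3),k.sum(),np.median(a[k,2]).round(4),np.percentile(a[k,2],90).round(4))
c,s=np.cos(r.x[2]),np.sin(r.x[2])
x0=r.x
E
```

```text
[1.02100865 0.13728402 0.09840321] 0.0014621242690401532
-0.169 220 -0.1703 [-0.6253 -0.5246]
-0.084 132 -0.0837 [-0.6233 -0.527 ]
0.0 148 -0.0001 [-0.6236 -0.5269]
0.084 161 0.0837 [-0.6233 -0.5272]
0.169 241 0.1704 [-0.6246 -0.5254]
-0.07 10 0.0059 0.0254
-0.066 8 0.0118 0.0382
-0.062 11 0.0105 0.0236
-0.058 16 0.008 0.0329
-0.054 20 0.0064 0.009
-0.05 20 0.0078 0.0227
-0.046 21 0.0079 0.0345
-0.042 19 0.0225 0.0365
-0.038 31 0.0325 0.037
-0.034 21 0.0325 0.0382
-0.03 16 0.0318 0.0399
-0.026 16 0.0351 0.0372
-0.022 7 0.0231 0.0336
-0.018 9 0.0237 0.0344
-0.014 12 0.0068 0.0087
-0.01 24 0.0075 0.0272
-0.006 13 0.0059 0.0093
-0.002 14 0.0085 0.0446
0.002 12 0.0068 0.0147
0.006 4 0.0192 0.0333
0.01 9 0.0147 0.043
0.014 3 0.008 0.0401
0.018 3 0.0206 0.0301
0.022 4 0.0225 0.0414
0.026 15 0.019 0.0481
0.03 14 0.0079 0.0484
0.034 14 0.0101 0.0395
0.038 12 0.0056 0.0447
0.042 8 0.0145 0.0212
0.046 8 0.0124 0.0253
0.05 14 0.0091 0.0226
0.054 11 0.0111 0.0246
0.058 19 0.0199 0.0308
0.062 7 0.0156 0.0225
```

Crop: pink (272,145), white foil (383,130), masking (503,120) and blue (617,115) stand in the rack. The orange (95,183) and red (676,375) rings lie flat and are not wanted. Next I'll pin down the dispenser's x from its rollers and compute the waypoints.

```bash
python3 - <<'E'
from h import *
T=np.load("top0.npz")["W"].reshape(-1,3)
p=np.array([1.02100865,.13728402,.09840321]);c,s=np.cos(p[2]),np.sin(p[2])
o=p[:2]-.575*np.array([c,s])
d=T[:,:2]-o; lx=c*d[:,0]+s*d[:,1]; ly=-s*d[:,0]+c*d[:,1]
m=(abs(ly)<.16)&(abs(lx)<.06)&(np.abs(ly[:,None]-[-.084,0,.084]).min(1)>.01)&(T[:,2]>.035)&(T[:,2]<.05)
for sg in(-1,1):
    k=m&(sg*lx>.015)&(sg*lx<.042); print(sg,k.sum(),np.median(lx[k]),np.percentile(lx[k],[5,95]),np.median(T[k,2]))
print("origin",o,np.degrees(p[2]))
for n,y in(("pink",.126),("foil",.042),("mask",-.042),("blue",-.126)): print(n,(o+y*np.array([-s,c])).round(4))
# pink top: TCP 8 mm below top
deltas([[.637,.1075,.20],[.637,.1075,.101]],95.3)
E
```

```text
-1 1295 -0.028455837118109468 [-0.03511981 -0.02110566] 0.04067815984433905
1 1269 0.027215780997488417 [0.020763  0.0346902] 0.04079047148168174
origin [0.44879032 0.08079345] 5.638088623539538
pink [0.4364 0.2062]
foil [0.4447 0.1226]
mask [0.4529 0.039 ]
blue [ 0.4612 -0.0446]
[-0.5745 -0.3545  0.0317] [  0.    -0.   -22.94]
[-0.5745 -0.3545  0.1307] [  0.    -0.   -22.94]
```

Call:
{"method": "carry_out", "body": {
  "deltas": [
    [-0.053, -0.033, 0, 0, 0, -6],
    [-0.106, -0.065, 0, 0, 0, -12],
    [-0.16, -0.098, 0, 0, 0, -18],
    [-0.213, -0.131, 0, 0, 0, -22.9],
    [-0.266, -0.164, 0, 0, 0, -22.9],
    [-0.319, -0.197, 0, 0, 0, -22.9],
    [-0.372, -0.23, 0, 0, 0, -22.9],
    [-0.426, -0.263, 0.005, 0, 0, -22.9],
    [-0.479, -0.296, 0.01, 0, 0, -22.9],
    [-0.532, -0.328, 0.02, 0, 0, -22.9],
    [-0.5745, -0.3545, 0.03, 0, 0, -22.9],
    [-0.5745, -0.3545, 0.03, 0, 0, -22.9]
  ],
  "jaw": 0,
  "newtons": 15
}}

```text
clock: 2.1
position: [0.6381, 0.1046, 0.2002]
ee_rot: [-0.044, 0.999, -0.0, -0.001]
wrist_force: [0.2, 1.1, -0.6]
width: 0.0473
```

```bash
python3 - <<'E'
from h import *
s=arm.sense(); print(s["clock"],s["position"],s["joint_positions"].round(2),s["width"])
deltas([[.637,.1075,.101]],95.3)
E
```

```text
2.1 [0.63809507 0.10457895 0.20016749] [ 0.08  0.14  1.69 -0.    1.32 -1.58] 0.047336907887036914
[0.0006 0.003  0.0992] [-0.02 -0.12 -0.29]
```

Call:
{"method": "carry_out", "body": {
  "deltas": [
    [0.0005, 0.0025, 0.04, 0, 0, 0],
    [0.0005, 0.0025, 0.08, 0, 0, 0],
    [0.0005, 0.0025, 0.098, 0, 0, 0],
    [0.0005, 0.0025, 0.098, 0, 0, 0],
    [0.0005, 0.0025, 0.098, 0, 0, 0]
  ]
}}

```text
clock: 2.72
position: [0.6375, 0.1104, 0.1058]
ee_rot: [-0.046, 0.999, 0.0, 0.002]
wrist_force: [-0.0, 0.5, 0.2]
width: 0.0476
```

Call:
{"method": "carry_out", "body": {
  "deltas": [
    [0, 0, 0, 0, 0, 0],
    [0, 0, 0, 0, 0, 0],
    [0, 0, 0, 0, 0, 0],
    [0, 0, 0, 0, 0, 0],
    [0, 0, 0, 0, 0, 0],
    [0, 0, 0, 0, 0, 0]
  ],
  "jaw": -1
}}

```text
clock: 3.48
position: [0.6364, 0.11, 0.1038]
ee_rot: [-0.046, 0.999, -0.0, 0.0]
wrist_force: [0.1, -0.1, 1.0]
width: 0.0145
```

```bash
python3 - <<'E'
from h import *
s=arm.sense(); print(s["clock"],s["position"],s["width"],s["wrist_force"])
save(camera("scene"),"g1",(270,140,470,300),3)
E
```

```text
3.475 [0.63644451 0.10995026 0.10381647] 0.014519421133632837 [ 0.07927512 -0.11770263  1.04524116]
```

View pics/g1.png

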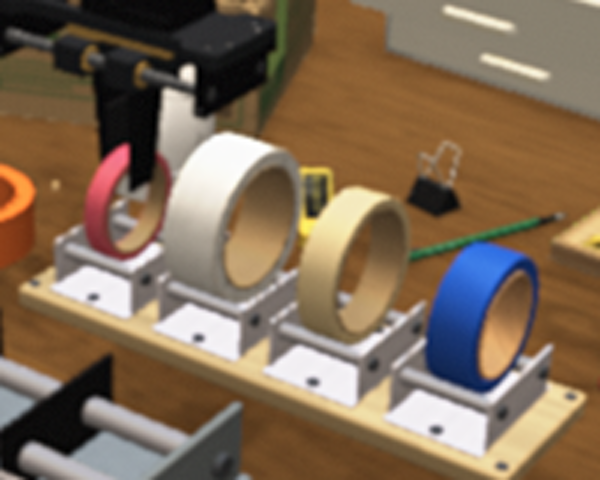

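The picture shows the fingers astride the pink roll at (135,180), with the roll held and still in its cradle. Now I'll lift and carry it.

Call:
{"method": "carry_out", "body": {
  "deltas": [
    [0, 0, -0.03, 0, 0, 0],
    [0, 0, -0.07, 0, 0, 0],
    [0, 0, -0.08, 0, 0, 0],
    [0, 0, -0.08, 0, 0, 0]
  ]
}}

```text
clock: 4.03
position: [0.6364, 0.11, 0.1837]
ee_rot: [-0.046, 0.999, 0.0, 0.0]
wrist_force: [0.7, -0.1, -0.9]
width: 0.0148
```

```bash
python3 - <<'E'
from h import *
s=arm.sense(); print(s["clock"],s["position"],s["width"],s["wrist_force"])
deltas([[.4364,.2062,.185],[.4364,.2062,.103]],95.6)
E
```

```text
4.025 [0.63643276 0.11000439 0.1836878 ] 0.014762259199311182 [ 0.67108156 -0.0721674  -0.85457594]
[ 0.1904  0.1141 -0.0014] [ 0.    0.04 -0.34]
[0.1904 0.1141 0.0806] [ 0.    0.04 -0.34]
```

Call:
{"method": "carry_out", "body": {
  "deltas": [
    [0.03, 0.018, 0, 0, 0, 0],
    [0.07, 0.042, 0, 0, 0, -0.3],
    [0.11, 0.066, 0, 0, 0, -0.3],
    [0.15, 0.09, 0, 0, 0, -0.3],
    [0.178, 0.107, 0, 0, 0, -0.3],
    [0.1905, 0.114, 0, 0, 0, -0.3],
    [0.1905, 0.114, 0, 0, 0, -0.3],
    [0.1905, 0.114, 0, 0, 0, -0.3],
    [0.1905, 0.114, 0, 0, 0, -0.3]
  ]
}}

```text
clock: 5.15
position: [0.437, 0.2056, 0.1836]
ee_rot: [-0.048, 0.999, -0.0, -0.0]
wrist_force: [-0.2, -0.3, 0.0]
width: 0.0144
```

```bash
python3 - <<'E'
from h import *
s=arm.sense(); print(s["clock"],s["position"],s["width"],s["wrist_force"])
deltas([[.4364,.2062,.103]],95.6)
E
```

```text
5.15 [0.43697753 0.20561738 0.18356913] 0.01440660380912335 [-0.1940316  -0.3339308   0.04212206]
[0.0005 0.0007 0.0806] [-0.01 -0.01 -0.1 ]
```

Call:
{"method": "carry_out", "body": {
  "deltas": [
    [0, 0, 0.03, 0, 0, 0],
    [0, 0, 0.055, 0, 0, 0],
    [0, 0, 0.068, 0, 0, 0],
    [0, 0, 0.076, 0, 0, 0],
    [0, 0, 0.08, 0, 0, 0],
    [0, 0, 0.081, 0, 0, 0],
    [0, 0, 0.081, 0, 0, 0]
  ]
}}

```text
clock: 6.02
position: [0.4366, 0.2062, 0.1033]
ee_rot: [-0.049, 0.999, 0.0, 0.001]
wrist_force: [-0.7, 0.1, -0.9]
width: 0.0149
```

Call:
{"method": "carry_out", "body": {
  "deltas": [
    [0, 0, 0, 0, 0, 0],
    [0, 0, 0, 0, 0, 0],
    [0, 0, 0, 0, 0, 0],
    [0, 0, 0, 0, 0, 0]
  ],
  "jaw": -0.1
}}

```text
clock: 6.52
position: [0.4362, 0.206, 0.1027]
ee_rot: [-0.049, 0.999, 0.0, 0.0]
wrist_force: [0.1, -1.3, -0.4]
width: 0.0423
```

Call:
{"method": "carry_out", "body": {
  "deltas": [
    [0, 0, -0.03, 0, 0, 0],
    [0, 0, -0.07, 0, 0, 0],
    [0, 0, -0.11, 0, 0, 0],
    [0, 0, -0.11, 0, 0, 0],
    [0, 0, -0.11, 0, 0, 0]
  ]
}}

```text
clock: 7.15
position: [0.4358, 0.2059, 0.212]
ee_rot: [-0.049, 0.999, -0.0, -0.0]
wrist_force: [-0.2, -0.1, -0.4]
width: 0.0426
```

```bash
python3 - <<'E'
from h import *
s=arm.sense(); print(s["clock"],s["position"],s["width"],s["wrist_force"])
deltas([[.6447,.0258,.215],[.6447,.0258,.127]],95.3)
save(camera("scene"),"p1",(140,120,440,345),2.6)
E
```

```text
7.15 [0.43580048 0.2058867  0.21196053] 0.04264391867816536 [-0.210729   -0.14973355 -0.38740184]
[-0.1905 -0.1995 -0.0032] [-0.01 -0.05  0.26]
[-0.1905 -0.1995  0.0848] [-0.01 -0.05  0.26]
```

View pics/p1.png

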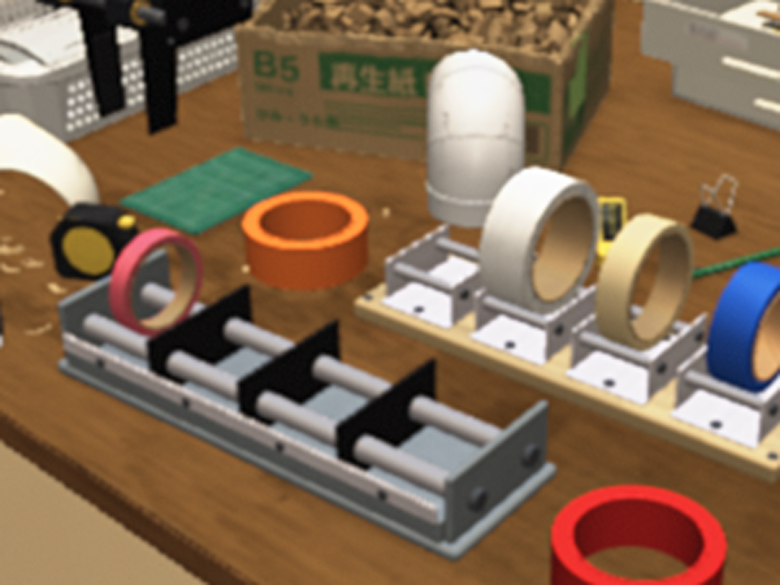

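The pink roll (155,280) stands on both rollers in the leftmost bay. The foil roll is next.

Call:
{"method": "carry_out", "body": {
  "deltas": [
    [-0.032, -0.033, 0, 0, 0, 0],
    [-0.064, -0.066, 0, 0, 0, 0.3],
    [-0.1, -0.105, 0, 0, 0, 0.3],
    [-0.135, -0.14, 0, 0, 0, 0.3],
    [-0.165, -0.173, 0, 0, 0, 0.3],
    [-0.183, -0.192, 0, 0, 0, 0.3],
    [-0.1905, -0.1995, 0, 0, 0, 0.3],
    [-0.1905, -0.1995, 0, 0, 0, 0.3],
    [-0.1905, -0.1995, 0, 0, 0, 0.3],
    [-0.1905, -0.1995, 0, 0, 0, 0.3]
  ],
  "jaw": 0.35
}}

```text
clock: 8.45
position: [0.6445, 0.0268, 0.2128]
ee_rot: [-0.046, 0.999, 0.0, 0.0]
wrist_force: [-0.1, 0.5, -0.1]
width: 0.0644
```

```bash
python3 - <<'E'
from h import *
s=arm.sense(); print(s["clock"],s["position"],s["width"])
deltas([[.6447,.0258,.126]],95.3)
E
```

```text
8.45 [0.64454609 0.02675699 0.21276989] 0.06440536132876606
[-0.0001 -0.001   0.0868] [0.01 0.   0.02]
```

Call:
{"method": "carry_out", "body": {
  "deltas": [
    [0, -0.0005, 0.035, 0, 0, 0],
    [0, -0.0005, 0.07, 0, 0, 0],
    [0, -0.0005, 0.086, 0, 0, 0],
    [0, -0.0005, 0.086, 0, 0, 0],
    [0, -0.0005, 0.086, 0, 0, 0]
  ],
  "newtons": 30
}}

```text
clock: 9.07
position: [0.6462, 0.0255, 0.1285]
ee_rot: [-0.046, 0.999, -0.0, 0.001]
wrist_force: [-0.2, 0.5, 0.3]
width: 0.0639
```

Call:
{"method": "carry_out", "body": {
  "deltas": [
    [0, 0, 0, 0, 0, 0],
    [0, 0, 0, 0, 0, 0],
    [0, 0, 0, 0, 0, 0],
    [0, 0, 0, 0, 0, 0],
    [0, 0, 0, 0, 0, 0],
    [0, 0, 0, 0, 0, 0]
  ],
  "jaw": -1
}}

```text
clock: 9.82
position: [0.6454, 0.0255, 0.1271]
ee_rot: [-0.046, 0.999, -0.0, 0.0]
wrist_force: [-0.7, 0.7, 2.8]
width: 0.0376
```

Call:
{"method": "carry_out", "body": {
  "deltas": [
    [0, 0, -0.03, 0, 0, 0],
    [0, 0, -0.07, 0, 0, 0],
    [0, 0, -0.08, 0, 0, 0],
    [0, 0, -0.08, 0, 0, 0],
    [0, 0, -0.08, 0, 0, 0]
  ]
}}

```text
clock: 10.45
position: [0.644, 0.0255, 0.204]
ee_rot: [-0.046, 0.999, 0.0, -0.002]
wrist_force: [-0.3, -0.5, -1.5]
width: 0.0374
```

```bash
python3 - <<'E'
from h import *
s=arm.sense(); print(s["clock"],s["position"],s["width"],s["wrist_force"])
deltas([[.4447,.1226,s["position"][2]]],95.6)
E
```

```text
10.45 [0.64396483 0.02546403 0.2040436 ] 0.037357583993136045 [-0.33073529 -0.51551018 -1.49572042]
[0.1895 0.115  0.0008] [ 0.03 -0.22 -0.34]
```

Call:
{"method": "carry_out", "body": {
  "deltas": [
    [0.03, 0.018, -0.005, 0, 0, 0],
    [0.07, 0.042, -0.005, 0, 0, -0.3],
    [0.11, 0.066, -0.005, 0, 0, -0.3],
    [0.15, 0.09, 0, 0, 0, -0.3],
    [0.177, 0.107, 0, 0, 0, -0.3],
    [0.19, 0.115, 0, 0, 0, -0.3],
    [0.19, 0.115, 0, 0, 0, -0.3],
    [0.19, 0.115, 0, 0, 0, -0.3],
    [0.19, 0.115, 0, 0, 0, -0.3]
  ]
}}

```text
clock: 11.58
position: [0.4462, 0.1221, 0.2067]
ee_rot: [-0.048, 0.999, -0.0, -0.0]
wrist_force: [0.1, 0.2, -1.7]
width: 0.0375
```

```bash
python3 - <<'E'
from h import *
s=arm.sense(); print(s["clock"],s["position"],s["width"],s["wrist_force"])
deltas([[.4447,.1226,.1275]],95.6)
E
```

```text
11.575 [0.44621042 0.12210644 0.20668926] 0.037451800776598335 [ 0.13115552  0.22502928 -1.66528417]
[0.0015 0.0007 0.0792] [-0.01 -0.   -0.09]
```

Call:
{"method": "carry_out", "body": {
  "deltas": [
    [0.001, 0.0005, 0.03, 0, 0, 0],
    [0.001, 0.0005, 0.055, 0, 0, 0],
    [0.001, 0.0005, 0.067, 0, 0, 0],
    [0.001, 0.0005, 0.075, 0, 0, 0],
    [0.001, 0.0005, 0.079, 0, 0, 0],
    [0.001, 0.0005, 0.0795, 0, 0, 0],
    [0.001, 0.0005, 0.0795, 0, 0, 0]
  ]
}}

```text
clock: 12.45
position: [0.4448, 0.123, 0.1278]
ee_rot: [-0.049, 0.999, 0.0, 0.001]
wrist_force: [-0.0, -0.6, -2.0]
width: 0.0376
```

Call:
{"method": "carry_out", "body": {
  "deltas": [
    [0, 0, 0, 0, 0, 0],
    [0, 0, 0, 0, 0, 0],
    [0, 0, 0, 0, 0, 0],
    [0, 0, 0, 0, 0, 0]
  ],
  "jaw": 0.25
}}

```text
clock: 12.95
position: [0.4444, 0.1229, 0.1273]
ee_rot: [-0.049, 0.999, 0.0, 0.0]
wrist_force: [0.6, -0.3, 0.2]
width: 0.0593
```

Call:
{"method": "carry_out", "body": {
  "deltas": [
    [0, 0, -0.03, 0, 0, 0],
    [0, 0, -0.06, 0, 0, 0],
    [0, 0, -0.085, 0, 0, 0],
    [0, 0, -0.085, 0, 0, 0],
    [0, 0, -0.085, 0, 0, 0]
  ]
}}

```text
clock: 13.58
position: [0.4439, 0.1228, 0.211]
ee_rot: [-0.049, 0.999, -0.0, -0.001]
wrist_force: [-0.7, 0.4, -0.5]
width: 0.0591
```

```bash
python3 - <<'E'
from h import *
s=arm.sense(); print(s["clock"],s["position"],s["width"],s["wrist_force"])
deltas([[.652,-.0600,s["position"][2]]],95.3)
save(camera("scene"),"p2",(140,120,440,345),2)
E
```

```text
13.575 [0.44385165 0.12283203 0.21099139] 0.059076649060277465 [-0.71900954  0.43962596 -0.4533241 ]
[-0.1894 -0.2022 -0.0003] [-0.01 -0.08  0.27]
```

View pics/p2.png

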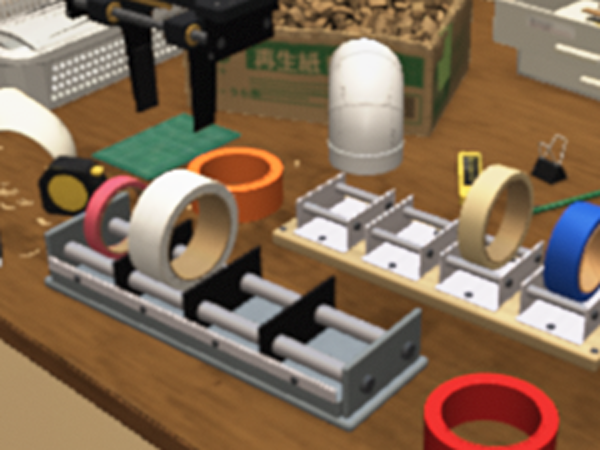

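The foil roll (183,230) stands in the second bay beside pink. Now the masking roll.

Call:
{"method": "carry_out", "body": {
  "deltas": [
    [-0.032, -0.033, 0, 0, 0, 0],
    [-0.064, -0.067, 0, 0, 0, 0.3],
    [-0.1, -0.106, 0, 0, 0, 0.3],
    [-0.135, -0.142, 0, 0, 0, 0.3],
    [-0.164, -0.175, 0, 0, 0, 0.3],
    [-0.182, -0.194, 0, 0, 0, 0.3],
    [-0.1895, -0.202, 0, 0, 0, 0.3],
    [-0.1895, -0.202, 0, 0, 0, 0.3],
    [-0.1895, -0.202, 0, 0, 0, 0.3],
    [-0.1895, -0.202, 0, 0, 0, 0.3]
  ],
  "jaw": 0.15,
  "newtons": 20
}}

```text
clock: 14.88
position: [0.652, -0.059, 0.2123]
ee_rot: [-0.046, 0.999, 0.0, 0.0]
wrist_force: [-1.2, 1.0, -0.7]
width: 0.0547
```

```bash
python3 - <<'E'
from h import *
s=arm.sense(); print(s["clock"],s["position"],s["width"])
deltas([[.652,-.0600,.118]],95.3)
E
```

```text
14.875 [ 0.65204838 -0.05896239  0.21234391] 0.05473494242070506
[ 0.0002 -0.001   0.0943] [0.   0.01 0.02]
```

Call:
{"method": "carry_out", "body": {
  "deltas": [
    [0, -0.0005, 0.035, 0, 0, 0],
    [0, -0.0005, 0.075, 0, 0, 0],
    [0, -0.0005, 0.093, 0, 0, 0],
    [0, -0.0005, 0.093, 0, 0, 0],
    [0, -0.0005, 0.093, 0, 0, 0]
  ]
}}

```text
clock: 15.5
position: [0.6537, -0.0603, 0.1212]
ee_rot: [-0.046, 0.999, -0.0, 0.001]
wrist_force: [0.5, -0.5, 0.9]
width: 0.0548
```

Call:
{"method": "carry_out", "body": {
  "deltas": [
    [0, 0, 0, 0, 0, 0],
    [0, 0, 0, 0, 0, 0],
    [0, 0, 0, 0, 0, 0],
    [0, 0, 0, 0, 0, 0],
    [0, 0, 0, 0, 0, 0],
    [0, 0, 0, 0, 0, 0]
  ],
  "jaw": -1
}}

```text
clock: 16.25
position: [0.6527, -0.0603, 0.1194]
ee_rot: [-0.046, 0.999, -0.0, 0.0]
wrist_force: [-0.5, 0.4, 1.7]
width: 0.0238
```

Call:
{"method": "carry_out", "body": {
  "deltas": [
    [0, 0, -0.03, 0, 0, 0],
    [0, 0, -0.07, 0, 0, 0],
    [0, 0, -0.085, 0, 0, 0],
    [0, 0, -0.085, 0, 0, 0],
    [0, 0, -0.085, 0, 0, 0]
  ]
}}

```text
clock: 16.88
position: [0.6516, -0.0601, 0.2019]
ee_rot: [-0.046, 0.999, 0.0, -0.002]
wrist_force: [-1.2, 1.4, -0.9]
width: 0.0238
```

```bash
python3 - <<'E'
from h import *
s=arm.sense(); print(s["clock"],s["position"],s["width"],s["wrist_force"])
deltas([[.4529,.039,s["position"][2]]],95.6)
E
```

```text
16.875 [ 0.65157319 -0.06006795  0.20185907] 0.02376889748404822 [-1.19941968  1.39769428 -0.92629717]
[0.1887 0.1169 0.0007] [ 0.05 -0.18 -0.34]
```

Call:
{"method": "carry_out", "body": {
  "deltas": [
    [0.03, 0.018, -0.005, 0, 0, 0],
    [0.07, 0.043, -0.005, 0, 0, -0.3],
    [0.11, 0.068, -0.005, 0, 0, -0.3],
    [0.15, 0.092, 0, 0, 0, -0.3],
    [0.177, 0.11, 0, 0, 0, -0.3],
    [0.1895, 0.117, 0, 0, 0, -0.3],
    [0.1895, 0.117, 0, 0, 0, -0.3],
    [0.1895, 0.117, 0, 0, 0, -0.3],
    [0.1895, 0.117, 0, 0, 0, -0.3]
  ]
}}

```text
clock: 18.0
position: [0.4539, 0.0384, 0.2042]
ee_rot: [-0.048, 0.999, -0.0, -0.0]
wrist_force: [-0.9, -0.1, -1.6]
width: 0.0232
```

```bash
python3 - <<'E'
from h import *
s=arm.sense(); print(s["clock"],s["position"],s["width"],s["wrist_force"])
deltas([[.4529,.039,.1188]],95.6)
E
```

```text
18.0 [0.45391957 0.0384212  0.20417855] 0.02321899357064297 [-0.89672088 -0.11750692 -1.59027888]
[0.0009 0.0007 0.0854] [-0.01 -0.01 -0.08]
```

Call:
{"method": "carry_out", "body": {
  "deltas": [
    [0.0005, 0.0005, 0.03, 0, 0, 0],
    [0.0005, 0.0005, 0.06, 0, 0, 0],
    [0.0005, 0.0005, 0.073, 0, 0, 0],
    [0.0005, 0.0005, 0.081, 0, 0, 0],
    [0.0005, 0.0005, 0.085, 0, 0, 0],
    [0.0005, 0.0005, 0.0855, 0, 0, 0],
    [0.0005, 0.0005, 0.0855, 0, 0, 0]
  ]
}}

```text
clock: 18.88
position: [0.4532, 0.0393, 0.1195]
ee_rot: [-0.049, 0.999, -0.0, 0.001]
wrist_force: [0.4, -0.7, -1.0]
width: 0.0236
```

Call:
{"method": "carry_out", "body": {
  "deltas": [
    [0, 0, 0, 0, 0, 0],
    [0, 0, 0, 0, 0, 0],
    [0, 0, 0, 0, 0, 0],
    [0, 0, 0, 0, 0, 0]
  ],
  "jaw": 0.05
}}

```text
clock: 19.38
position: [0.4527, 0.0393, 0.1187]
ee_rot: [-0.049, 0.999, -0.0, 0.0]
wrist_force: [0.7, -0.4, -0.1]
width: 0.0493
```

Call:
{"method": "carry_out", "body": {
  "deltas": [
    [0, 0, -0.03, 0, 0, 0],
    [0, 0, -0.06, 0, 0, 0],
    [0, 0, -0.09, 0, 0, 0],
    [0, 0, -0.09, 0, 0, 0],
    [0, 0, -0.09, 0, 0, 0]
  ]
}}

```text
clock: 20.0
position: [0.4521, 0.0393, 0.2076]
ee_rot: [-0.049, 0.999, 0.0, -0.001]
wrist_force: [-0.2, 0.6, -0.4]
width: 0.0498
```

```bash
python3 - <<'E'
from h import *
s=arm.sense(); print(s["clock"],s["position"],s["width"],s["wrist_force"])
deltas([[.6598,-.1450,s["position"][2]]],95.3)
save(camera("scene"),"p3",(140,120,440,345),2)
E
```

```text
20.0 [0.45212003 0.03933488 0.2075946 ] 0.049778703510252806 [-0.23609978  0.56664255 -0.42369698]
[-0.1888 -0.2036 -0.0003] [ 0.01 -0.08  0.26]
```

View pics/p3.png

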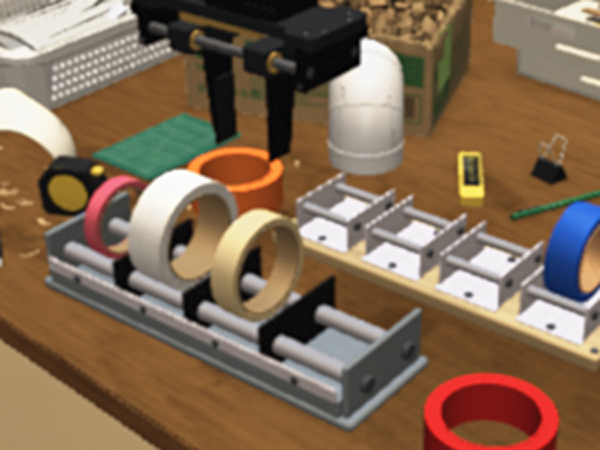

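The masking roll (258,263) stands in the third bay. Blue is the last.

Call:
{"method": "carry_out", "body": {
  "deltas": [
    [-0.032, -0.033, 0, 0, 0, 0],
    [-0.064, -0.067, 0, 0, 0, 0.3],
    [-0.1, -0.107, 0, 0, 0, 0.3],
    [-0.135, -0.144, 0, 0, 0, 0.3],
    [-0.164, -0.176, 0, 0, 0, 0.3],
    [-0.182, -0.196, 0, 0, 0, 0.3],
    [-0.189, -0.204, 0, 0, 0, 0.3],
    [-0.189, -0.204, 0, 0, 0, 0.3],
    [-0.189, -0.204, 0, 0, 0, 0.3],
    [-0.189, -0.204, 0, 0, 0, 0.3]
  ],
  "jaw": 0.25
}}

```text
clock: 21.3
position: [0.66, -0.1446, 0.2089]
ee_rot: [-0.046, 0.999, 0.0, 0.0]
wrist_force: [-0.1, 0.2, -1.3]
width: 0.0595
```

```bash
python3 - <<'E'
from h import *
s=arm.sense(); print(s["clock"],s["position"],s["width"])
deltas([[.6598,-.1450,.1095]],95.3)
E
```

```text
21.3 [ 0.66002398 -0.14460537  0.20889541] 0.0594814369997931
[ 0.0003 -0.0004  0.0994] [0.   0.   0.01]
```

Call:
{"method": "carry_out", "body": {
  "deltas": [
    [0, 0, 0.035, 0, 0, 0],
    [0, 0, 0.075, 0, 0, 0],
    [0, 0, 0.098, 0, 0, 0],
    [0, 0, 0.098, 0, 0, 0],
    [0, 0, 0.098, 0, 0, 0]
  ]
}}

```text
clock: 21.92
position: [0.6616, -0.1456, 0.1125]
ee_rot: [-0.046, 0.999, -0.0, 0.001]
wrist_force: [-0.4, 0.1, 1.1]
width: 0.0597
```

Call:
{"method": "carry_out", "body": {
  "deltas": [
    [0, 0, 0, 0, 0, 0],
    [0, 0, 0, 0, 0, 0],
    [0, 0, 0, 0, 0, 0],
    [0, 0, 0, 0, 0, 0],
    [0, 0, 0, 0, 0, 0],
    [0, 0, 0, 0, 0, 0]
  ],
  "jaw": -1
}}

```text
clock: 22.68
position: [0.6607, -0.1454, 0.111]
ee_rot: [-0.046, 0.999, -0.0, 0.0]
wrist_force: [-0.1, 0.1, 2.0]
width: 0.0299
```

Call:
{"method": "carry_out", "body": {
  "deltas": [
    [0, 0, -0.03, 0, 0, 0],
    [0, 0, -0.07, 0, 0, 0],
    [0, 0, -0.085, 0, 0, 0],
    [0, 0, -0.085, 0, 0, 0],
    [0, 0, -0.085, 0, 0, 0]
  ]
}}

```text
clock: 23.3
position: [0.6595, -0.1451, 0.1932]
ee_rot: [-0.046, 0.999, 0.001, -0.002]
wrist_force: [-0.1, 0.3, -1.5]
width: 0.0301
```

```bash
python3 - <<'E'
from h import *
s=arm.sense(); print(s["clock"],s["position"],s["width"],s["wrist_force"])
deltas([[.4612,-.0446,s["position"][2]]],95.6)
E
```

```text
23.3 [ 0.65946313 -0.14511331  0.19322192] 0.03010780679625337 [-0.07896278  0.28106565 -1.45526782]
[0.1882 0.1183 0.0008] [ 0.07 -0.18 -0.34]
```

Call:
{"method": "carry_out", "body": {
  "deltas": [
    [0.03, 0.018, -0.005, 0, 0, 0],
    [0.07, 0.043, -0.005, 0, 0, -0.3],
    [0.11, 0.069, -0.005, 0, 0, -0.3],
    [0.15, 0.093, 0, 0, 0, -0.3],
    [0.177, 0.111, 0, 0, 0, -0.3],
    [0.189, 0.1185, 0, 0, 0, -0.3],
    [0.189, 0.1185, 0, 0, 0, -0.3],
    [0.189, 0.1185, 0, 0, 0, -0.3],
    [0.189, 0.1185, 0, 0, 0, -0.3]
  ]
}}

```text
clock: 24.42
position: [0.4622, -0.0452, 0.1957]
ee_rot: [-0.048, 0.999, -0.0, -0.0]
wrist_force: [0.6, 0.5, -0.9]
width: 0.0297
```

```bash
python3 - <<'E'
from h import *
s=arm.sense(); print(s["clock"],s["position"],s["width"],s["wrist_force"])
deltas([[.4612,-.0446,.1103]],95.6)
E
```

```text
24.425 [ 0.46215034 -0.04515763  0.19565868] 0.02967509287935359 [ 0.5920954   0.45763584 -0.872863  ]
[0.0009 0.0006 0.0854] [-0.   -0.01 -0.06]
```

Call:
{"method": "carry_out", "body": {
  "deltas": [
    [0.0005, 0.0005, 0.03, 0, 0, 0],
    [0.0005, 0.0005, 0.06, 0, 0, 0],
    [0.0005, 0.0005, 0.073, 0, 0, 0],
    [0.0005, 0.0005, 0.081, 0, 0, 0],
    [0.0005, 0.0005, 0.085, 0, 0, 0],
    [0.0005, 0.0005, 0.0855, 0, 0, 0],
    [0.0005, 0.0005, 0.0855, 0, 0, 0]
  ]
}}

```text
clock: 25.3
position: [0.4614, -0.0444, 0.1109]
ee_rot: [-0.049, 0.999, -0.0, 0.001]
wrist_force: [0.7, 0.4, -0.8]
width: 0.03
```

Call:
{"method": "carry_out", "body": {
  "deltas": [
    [0, 0, 0, 0, 0, 0],
    [0, 0, 0, 0, 0, 0],
    [0, 0, 0, 0, 0, 0],
    [0, 0, 0, 0, 0, 0]
  ],
  "jaw": 0.2
}}

```text
clock: 25.8
position: [0.4609, -0.0443, 0.1102]
ee_rot: [-0.049, 0.999, -0.0, 0.0]
wrist_force: [0.1, -0.2, -0.0]
width: 0.0568
```

Call:
{"method": "carry_out", "body": {
  "deltas": [
    [0, 0, -0.03, 0, 0, 0],
    [0, 0, -0.06, 0, 0, 0],
    [0, 0, -0.1, 0, 0, 0],
    [0, 0, -0.13, 0, 0, 0],
    [-0.05, -0.05, -0.13, 0, 0, 0],
    [-0.1, -0.1, -0.13, 0, 0, 0],
    [-0.15, -0.15, -0.13, 0, 0, 0],
    [-0.15, -0.2, -0.13, 0, 0, 0],
    [-0.15, -0.2, -0.13, 0, 0, 0],
    [-0.15, -0.2, -0.13, 0, 0, 0],
    [-0.15, -0.2, -0.13, 0, 0, 0],
    [-0.15, -0.2, -0.13, 0, 0, 0]
  ]
}}

```text
clock: 27.3
position: [0.6293, -0.2275, 0.2407]
ee_rot: [-0.049, 0.999, -0.0, 0.0]
wrist_force: [-0.6, 0.9, 0.1]
width: 0.0573
```

```bash
python3 - <<'E'
from h import *
from scipy.optimize import least_squares
s=arm.sense(); print(s["clock"],s["position"],s["width"])
save(camera("scene"),"p4",(140,120,440,345),2)
c=camera("top"); save(c,"t4"); T=world(c).reshape(-1,3)
o=np.array([.4488,.0808]);a=.0984;C,S=np.cos(a),np.sin(a);d=T[:,:2]-o
L=np.c_[C*d[:,0]+S*d[:,1],-S*d[:,0]+C*d[:,1],T[:,2]]
for n,y,R in(("pink",.126,.038),("foil",.042,.05),("mask",-.042,.046),("blue",-.126,.042)):
    q=L[(abs(L[:,1]-y)<.036)&(L[:,2]>.08)&(abs(L[:,0])<.06)&(L[:,2]<.15)]
    f=least_squares(lambda p:np.hypot(q[:,0]-p[0],q[:,2]-p[1])-R,[0,.08],loss="soft_l1",f_scale=.001)
    print(n,len(q),"x,z",f.x.round(4),"y",np.percentile(q[:,1],[2,98]).round(4))
E
```

```text
27.3 [ 0.62934433 -0.22753079  0.24067145] 0.05728505051638232
pink 432 x,z [0.0002 0.07  ] y [0.1172 0.1323]
foil 1434 x,z [0.0005 0.0845] y [0.0244 0.0614]
mask 806 x,z [0.0003 0.0801] y [-0.0532 -0.0298]
blue 889 x,z [0.     0.0746] y [-0.1399 -0.1109]
```

View pics/p4.png

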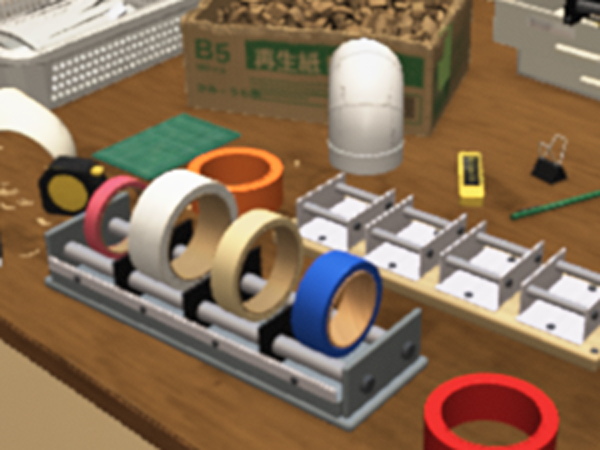

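All four rolls stand in their bays: pink (115,218), foil (183,230), masking (258,263), blue (337,303). The arm is clear of them, so I'll hand in.

```bash
python3 -c "
from workcell import arm
print(arm.sign_off())"
```

```text
the job is handed in; nothing more can be done
None
```

All four rolls are in the dispenser, left to right pink, foil, masking, blue. That is the order of their cradles on the rack. The job was handed in at about 27 s, with the gripper open and clear of everything.

The last depth check from the top camera put every roll axis within 0.5 mm of the middle between the rollers. Axis heights were 70.0 mm (pink), 84.5 mm (foil), 80.1 mm (masking) and 74.6 mm (blue), all within 0.5 mm of the seated values. Each roll is near the middle of its own bay, and they look upright in the last picture. I did not measure their tilt or speed separately. No check failed or disagreed.

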